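# Lay a scale against a tile and hold the viewing stage at its marked tilt

### The job

Get the white tile ready to be photographed with a scale: lay the loose steel scale bar flat on the hinged stage plate, flush along the far edge of the tile (the edge towards the bow handle) and about centred on it, and let go of it. Then take the bow handle and swing the plate up until it lines up with the pointer arm set at the side of the stage, to within about 3 degrees, and finish still holding the plate there in the gripper with the scale still flush against the tile: it has no stay and would fall back. Do not shift the pointer arm, and leave the flask and the timer where they are.

Things in the scene. Friction and masses are not known exactly. Their poses are not given: they have to be found in the camera images.
- stage: fixed grey stand of the tilting viewing stage, 175 x 230 mm. Origin on the worktop right below the middle of the hinge axis, which runs along the near edge of the plate. Its x axis points level from the hinge towards the bow handle (away from the robot, turned by its yaw), y along the hinge to the left, z up.
- hinge_mid (a point): middle of the hinge axis of the plate, 55 mm above the stage origin; axes as the stage's. An aluminium quadrant with tick marks stands upright on the stand at y = +109 mm, up to 170 mm above the worktop.
- flap (a joint): tilt of the hinged plate (body flap) in rad: 0 = level on its rest posts, as it starts; grows as the far edge with the bow handle is lifted up and back towards the robot; stop at 1.1. It turns freely about the level axis through hinge_mid along the stage's y and falls back to 0 if let go.
- flap_grip (a point): middle of the straight round bar of the steel bow handle: bar 12 mm thick, 100 mm long, parallel to the hinge, in the plate's mid-plane, 190 mm from the hinge axis and 40 mm beyond the plate's far edge, so a finger fits between. Only the worktop is under it, 55 mm below at tilt 0. Axes turn with the plate. Holding it up takes 2 to 6 N.
- tile_edge (a point): middle of the bottom of the tile's far edge, on the plate's top face: 110 mm from the hinge axis, 59 mm above the worktop at tilt 0. x points along the plate from hinge to handle, y along the tile edge, z out of the plate. The scale lies right with its origin at x = +12 mm, y = 0, z = 0 from here and its length along y.
- tile_mid (a point): middle of the underside of the opal white tile fixed on the plate, 99 mm from hinge side to handle side, 109 mm along the hinge, 10 mm thick; axes as tile_edge. The dark steel plate under it is 143 x 196 x 8 mm and reaches 41 mm beyond the tile's far edge: bare and flat there, for the scale.
- mark (a joint): angle in rad at which the pointer arm is set, 0.35 to 0.75 in the same sense as joint flap: the plate is at the marked angle when joint flap equals joint mark. It is stiff and is not to be moved.
- mark_tip (a point): tip of the dark steel pointer arm, 155 mm from the hinge axis, at the stage's left side (y = +114.5 mm); its x axis points out along the arm from the hinge. The arm is 7 mm high, 4 mm thick, with a small black knob on its outer side.
- scale: loose straight steel scale bar, 0.14 kg: flat foot 24 (x) x 150 (y, its length) x 6 mm high, and along its middle an upright grip rib 10 mm thick (x), 70 mm long (y), from 6 to 31 mm above the underside. Origin at the centre of the underside. Same either way round; starts flat on the worktop to the right of the stage.
- flask: bystander: small conical flask, 65 mm diameter, 100 mm high, loose; origin at the centre of its underside
- timer: bystander: small flat timer, 58 x 66 x 20 mm, loose; origin at the centre of its underside

How it is judged:
By the outcome, as a careful person would: the job done as asked, in the order asked, and still so for the second after the job is handed in, while the arm keeps its last pose, push and grip.
It also fails if it takes over 54 s, if anything falls off the work surface, if the arm or the gripper's body presses on something with over 40 N, if the wrist force passes 120 N, or if a joint passes its speed limit or range.

### The arm

A 6-joint arm with a two-finger parallel gripper is mounted at the origin on a cart in front of the work surface, level with it; the furniture and walls round the work are solid. World frame = base frame: x ahead of the robot, y to its left, z up, the work surface at z = 0. Lengths are in m, angles in rad, forces in N, time in s.
With the tool pointing down it reaches from about 0.35 to 0.975 m from the base axis. Payload 4.9 kg.
Tool frame: the origin (TCP) lies on the centre line of the jaws, within the pads' length; the fingertips stand 14 mm ahead of it and the grasp point (between the pads) lies 5 mm behind it (manip.nose_length is the distance from the TCP to the fingertips, in m); z points along the fingers, y is the line along which they close (so a half turn about z gives the same grasp; the last joint's range is limited). The gripper opens to 85 mm and grips with 20 to 120 N. Pads are 22 mm wide; open, the fingers measure 114 mm over their backs; the gripper's body (76 mm by 85 mm) begins 54 mm behind the grasp point. The pads swing forward as they close: fully open they stand 13 mm farther back than shut.
Start: joints at [-1.428, 0.053, 1.613, -0, 1.476, -0.119], TCP at [0.162, -0.604, 0.245] pointing down, gripper open.
Joint ranges: [-3.01, 3.01], [-1.01, 2.22], [0.06, 2.58], [-1.02, 4.17], [0.09, 2.62], [-3.14, 3.14]. Speed limits (rad/s): [2.57, 2.57, 3.14, 3.14, 3.14, 3.14].

### API

Orientations are given as a unit quaternion [w, x, y, z].
In Python, from plant import manip, imaging gives the robot as it stands.
- The arm moves only by the tool play_rows, never from a script. Its argument "commands" is a list of rows, each a list of 6 numbers: the shift along the tool's x, y, z in mm, then the turn, a rotation vector about the tool's x, y, z in degrees. A call has 1 to 5 rows; each row shifts and turns the commanded pose from where the row before left it, along the tool's axes as they then stand; what a row does not reach is not made up. A row lasts 1/12 s, in which the tool goes at most 41.7 mm and 7.16 degrees, less where a joint would pass 70% of its speed; a pose out of reach is approached as far as the arm can. A call is refused whole if a number of a shift passes 41.7 or a number of a turn 7.16, either way. A call with a gripper value outside its range is refused whole. "hand" is the finger opening in mm, from 0 to 85.4, set as the call begins (left out, the last holds). The fingers move at their own pace and stop on an object; the grip force is fixed at half the most. Time passes only in rows, so rows that do not move let the fingers close. It gives the time, the measured TCP pose, the force, the opening and the grip force at its end, in the units of the state.
- manip.state(): the state, without advancing time (a new reading comes with each control period).
- imaging.grab_frame(name): name is "scene" or "top"; returns a dict with "image" (420x560x3 uint8, red, green, blue), "fx", "fy", "cx", "cy" (pixels), "R" (3x3) and "t" (3): a world point X has camera coordinates R X + t. Camera axes: x right, y down, z forward; pixel columns grow to the right and rows downward; lengths in m; the calibration is good to about 2 mm. A picture is of the moment at which its call begins. There is no depth.
- manip.job_done(): hands the job in; it is judged then, once.
The state is a dict: "time": time; "joint_pos": joint angles; "joint_vel": joint speeds; "joint_efforts": joint torques, N m; "tool_pos": TCP position; "tool_rot": TCP orientation; "contact_force": force on the tool from outside, world axes, zero at the start; "ft_torque": the same for the moment, N m; "gripper_width": opening from 0.0 (shut) to 1.0 (fully open); "grasp_force": force on a finger pad.
Only numpy, scipy, OpenCV 4.12 (cv2) and the standard library are available. Lean on these libraries where they do the work, as an engineer would, in place of code of your own. Each camera call takes 0.05 s, during which the arm holds its last target. There are 200 camera calls.

## Working session

There is one attempt and no reset: what is moved stays moved. The work goes in short steps, Python scripts to look and compute and a tool call to move; the robot and the scene stay as the last step left them, time stands still between calls to the robot, and variables do not carry over. Pictures are saved under pics/ and viewed, at most 10 in all, crops included, and the job is handed in when it is done.

Besides the shell and the picture viewer there is one more tool, called after ">>>" as name(argument=value, ...) on one line, values as JSON. play_rows: Moves the arm, as the interface text tells. Its arguments: {"type":"object","properties":{"commands":{"type":"array","items":{"type":"array","items":{"type":"number"}}},"hand":{"type":"number"}},"required":["commands"]}

```bash
mkdir -p pics; ls
cat > h.py <<'E'
import numpy as np, cv2
from plant import manip, imaging
def grab(n,f):
    d=imaging.grab_frame(n); cv2.imwrite('pics/'+f,cv2.cvtColor(d['image'],cv2.COLOR_RGB2BGR)); return d
def ray(d,u,v,z):
    R=np.array(d['R']);t=np.array(d['t']);c=-R.T@t
    r=R.T@np.array([(u-d['cx'])/d['fx'],(v-d['cy'])/d['fy'],1]); return c+r*(z-c[2])/r[2]
def proj(d,X):
    p=np.array(d['R'])@np.array(X)+np.array(d['t']); return np.array([d['fx']*p[0]/p[2]+d['cx'],d['fy']*p[1]/p[2]+d['cy']])
E
python3 - <<'E'
from h import *
import pickle
for n in ('scene','top'):
    d=grab(n,n+'0.png'); pickle.dump(d,open(n+'.pkl','wb'))
    print(n,d['fx'],d['cx'],d['cy'],np.round(-np.array(d['R']).T@np.array(d['t']),3))
a=cv2.imread('pics/scene0.png')
print(manip.state())
E
```

```text
pics
scene 480.0275152587081 282.65156119903753 205.37197369769376 [-0.215  0.68   0.951]
top 523.9610174722912 270.32573466972156 217.22264056502908 [0.299 0.038 1.35 ]
{'time': 0.1, 'joint_pos': array([-1.42801318e+00,  5.32885867e-02,  1.61413822e+00, -1.72470149e-05,
        1.47605182e+00, -1.18990835e-01]), 'joint_vel': array([ 0.00041817,  0.00020812, -0.00212576,  0.00025373,  0.00079134,
       -0.00026321]), 'joint_efforts': array([ 3.05070471e-04, -3.94904387e+01, -3.71362996e+01, -2.30748556e-04,
        3.92031128e-03, -8.14605727e-06]), 'tool_pos': array([ 0.16167008, -0.6031649 ,  0.24419839]), 'tool_rot': array([-9.42820631e-04,  9.91445971e-01,  1.30514356e-01, -1.98011356e-05]), 'contact_force': array([ 0.33830427, -0.45192953,  0.3358714 ]), 'ft_torque': array([-0.00341294,  0.05346184,  0.01841266]), 'grasp_force': 0.0, 'gripper_width': 1.0018881264810384}
```

View pics/scene0.png

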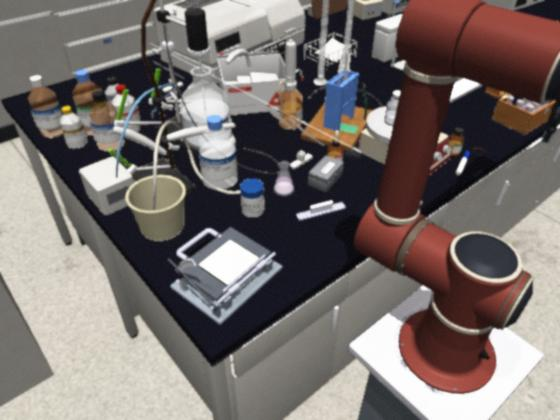

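View pics/top0.png

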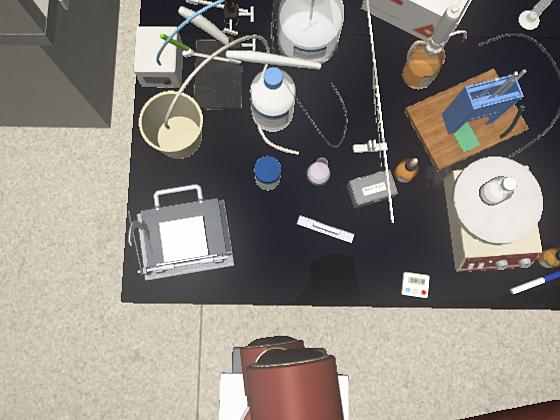

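The scene shows the stage at about (225,270), with the scale at (322,211). In the top view, the stage is at (185,235), the handle bar at (177,190) and the scale at (325,229). The flask is at (318,172) and the timer at (415,285). Next I'll enlarge both views.

Run:
```python
import cv2
a=cv2.imread('pics/top0.png')[178:288,122:247]; b=cv2.imread('pics/top0.png')[205:255,285:365]; c=cv2.imread('pics/scene0.png')[220:325,160:295]
r=lambda i,k:cv2.resize(i,None,fx=k,fy=k,interpolation=cv2.INTER_CUBIC)
cv2.imwrite('pics/z1.png',r(a,5)); 
import numpy as np
C=r(c,5);B=r(b,5) 
cv2.imwrite('pics/z2.png',C)
# scale white blob
import pickle
from h import ray
d=pickle.load(open('top.pkl','rb'))
g=d['image'][205:255,285:365].min(2)
m=(g>110).astype('uint8');n,l,s,ce=cv2.connectedComponentsWithStats(m)
for i in range(1,n):
  if s[i,4]>30:
    ys,xs=np.where(l==i); print(cv2.minAreaRect(np.c_[xs+285,ys+205].astype('f')),ce[i]+[285,205],s[i,4])
    (cx,cy),_,_=cv2.minAreaRect(np.c_[xs+285,ys+205].astype('f')); print(ray(d,cx,cy,.006))
    print(cv2.boxPoints(cv2.minAreaRect(np.c_[xs+285,ys+205].astype('f'))))
    for p in cv2.boxPoints(cv2.minAreaRect(np.c_[xs+285,ys+205].astype('f'))): print(ray(d,*p,.006))
```

```text
((325.1214294433594, 228.6509246826172), (58.230281829833984, 9.691359519958496), 19.17900848388672) [325.00934579 228.70093458] 535
[ 0.51674082 -0.10200983  0.006     ]
[[296.03036 223.66273]
 [299.2142  214.50926]
 [354.2125  233.63911]
 [351.02866 242.79259]]
[ 0.52857994 -0.02635072  0.006     ]
[ 0.55295505 -0.03445861  0.006     ]
[ 0.50494175 -0.1774129   0.006     ]
[ 0.4808781  -0.16890531  0.006     ]
```

View pics/z1.png

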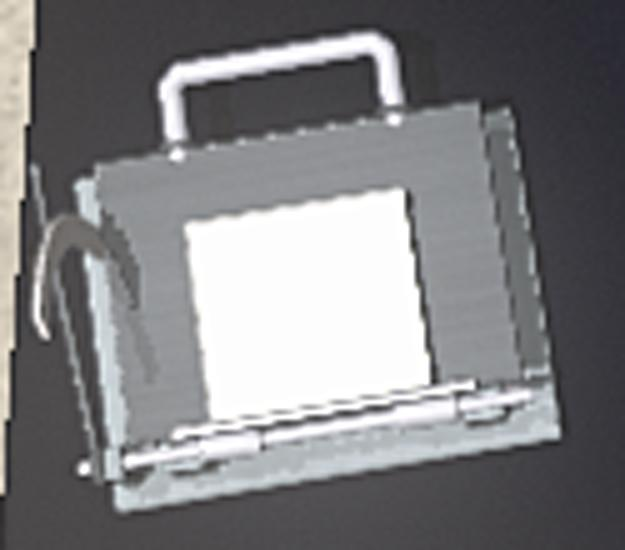

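View pics/z2.png

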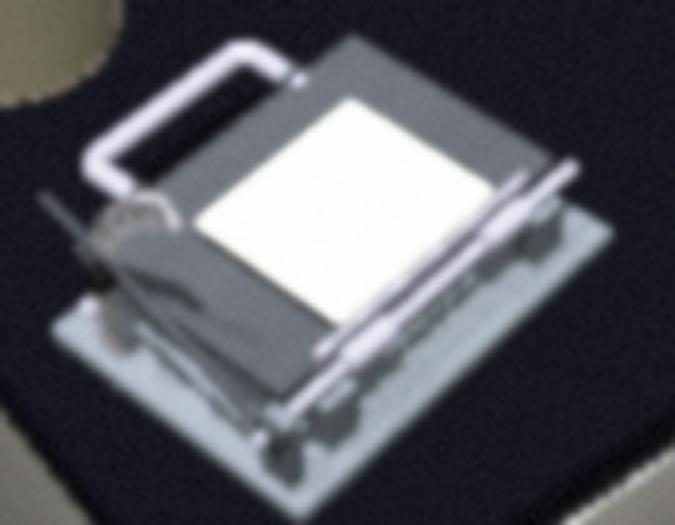

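z1 shows the tile corners at (185,225), (408,188), (433,382) and (210,420). The bar ends are at (178,72) and (378,42), and the pointer tip is at (35,165). z2 shows the tile at (195,220), (350,97), (495,190) and (340,325), with the tip at (45,197). I'll fit the pose and mark angle to these points.

```bash
cat > fit.py <<'E'
from h import *
import pickle
from scipy.optimize import least_squares
T=pickle.load(open('top.pkl','rb'));S=pickle.load(open('scene.pkl','rb'))
f=lambda x,y,o:np.array([(x+.5)/5-.5+o[0],(y+.5)/5-.5+o[1]])
t=lambda x,y:f(x,y,(122,178)); s=lambda x,y:f(x,y,(160,220))
# local pts: stage frame
obs=[]
for (lx,ly),a,b in [((.110,.0545),(185,225),(195,220)),((.110,-.0545),(408,188),(350,97)),((.011,-.0545),(433,382),None),((.011,.0545),(210,420),(340,325))]:
    obs.append((T,(lx,ly,.069),t(*a)))
    if b: obs.append((S,(lx,ly,.069),s(*b)))
obs+= [(T,(.151,.098,.059),t(95,165)),(T,(.151,-.098,.059),t(478,102)),(S,(.151,-.098,.059),s(353,37)),
 (T,(.190,.044,.055),t(178,72)),(T,(.190,-.044,.055),t(378,42)),(S,(.190,.044,.055),s(98,158)),(S,(.190,-.044,.055),s(240,52))]
tips=[(T,t(35,165)),(S,s(45,197))]
def W(p,l):
    c,n=np.cos(p[2]),np.sin(p[2]); return np.array([p[0]+c*l[0]-n*l[1],p[1]+n*l[0]+c*l[1],l[2]])
def tip(m): return (.155*np.cos(m),.1145,.055+.155*np.sin(m))
def res(p): return np.concatenate([proj(d,W(p,l))-o for d,l,o in obs]+[proj(d,W(p,tip(p[3])))-o for d,o in tips])
r=least_squares(res,[.45,.2,0.,.5],loss='soft_l1'); p=r.x
if __name__=='__main__':
    print(p,np.degrees(p[2:])); print(np.round(res(p).reshape(-1,2),1).tolist())
    for n,l in [('scale goal',(.122,0,.059)),('bar',(.19,0,.055))]: print(n,W(p,l))
    for d,o in tips:
        print(np.degrees(least_squares(lambda m:proj(d,W(p,tip(m[0])))-o,[.5]).x))
E
python3 fit.py
```

```text
[0.41647037 0.24368774 0.18559437 0.3774011 ] [10.63377415 21.62349008]
[[-0.0, 0.0], [0.3, -0.2], [-1.1, 0.2], [0.3, 0.1], [-0.3, 0.5], [0.2, 0.4], [0.5, -1.0], [-0.5, -0.3], [0.1, -0.5], [0.1, -1.1], [2.5, 0.2], [-3.1, 0.6], [1.6, -1.4], [-1.8, 1.3], [-0.3, -0.6], [-0.4, -0.2]]
scale goal [0.53637523 0.26620049 0.059     ]
bar [0.60320745 0.27874858 0.055     ]
[22.21727656]
[21.52090624]
```

```bash
cat > go.py <<'E'
import sys
from h import *
from scipy.spatial.transform import Rotation as Rn
def Rt(yaw,tilt=0):
    # tool x along world yaw (deg), z down; tilt: with plate tilt about stage y axis (= tool x here)
    y=np.radians(yaw); B=np.c_[[np.cos(y),np.sin(y),0],[np.sin(y),-np.cos(y),0],[0,0,-1]]
    return Rn.from_rotvec(-np.radians(tilt)*B[:,0])*Rn.from_matrix(B)
def go(pos,yaw,tilt=0):
    s=manip.state(); q=s['tool_rot']; C=Rn.from_quat([q[1],q[2],q[3],q[0]]); G=Rt(yaw,tilt)
    dp=np.array(pos)-s['tool_pos']
    print('t',round(s['time'],2),'pos',np.round(s['tool_pos'],4),'j',np.round(s['joint_pos'],2),'F',np.round(s['contact_force'],1),'w',round(s['gripper_width'],3),'g',round(s['grasp_force'],1))
    print('turn(tool,deg)',np.round((C.inv()*G).as_rotvec(degrees=True),2),'shift in cur axes',np.round(C.inv().apply(dp)*1e3,1),'in goal axes',np.round(G.inv().apply(dp)*1e3,1))
if __name__=='__main__': go([float(v) for v in sys.argv[1:4]],*[float(v) for v in sys.argv[4:]])
E
python3 go.py .517 -.102 .17 71.5; python3 -c "
from plant import manip;print(manip.nose_length)"
```

```text
t 0.1 pos [ 0.1617 -0.6032  0.2442] j [-1.43  0.05  1.61 -0.    1.48 -0.12] F [ 0.3 -0.5  0.3] w 1.002 g 0.0
turn(tool,deg) [ -0.09  -0.06 -56.5 ] shift in cur axes [ 472.9 -392.    75. ] in goal axes [588.  177.9  74.2]
0.014
```

>>> play_rows(commands=[[0, 0, 0, 0, 0, -7.06], [0, 0, 0, 0, 0, -7.06], [0, 0, 0, 0, 0, -7.06], [0, 0, 0, 0, 0, -7.06]], hand=50)

```text
time: 0.43
tool_pos: [0.1617, -0.6033, 0.2445]
tool_rot: [-0.001, 0.929, 0.371, 0.0]
contact_force: [-1.2, 0.4, -0.3]
gripper_width: 0.583
grasp_force: 0.0
```

>>> play_rows(commands=[[0, 0, 0, 0, 0, -7.06], [0, 0, 0, 0, 0, -7.06], [0, 0, 0, 0, 0, -7.06], [0, 0, 0, 0, 0, -7.06]])

```text
time: 0.77
tool_pos: [0.1617, -0.6033, 0.2445]
tool_rot: [-0.001, 0.81, 0.587, 0.0]
contact_force: [0.5, -0.1, -0.4]
gripper_width: 0.586
grasp_force: 0.0
```

>>> play_rows(commands=[[36.5, 11, 0, 0, 0, 0], [36.5, 11, 0, 0, 0, 0], [36.5, 11, 0, 0, 0, 0], [36.5, 11, 0, 0, 0, 0], [36.5, 11, 0, 0, 0, 0]])

```text
time: 1.18
tool_pos: [0.2724, -0.4463, 0.2446]
tool_rot: [-0.0, 0.812, 0.584, 0.0]
contact_force: [0.2, 0.4, 0.1]
gripper_width: 0.584
grasp_force: 0.0
```

>>> play_rows(commands=[[36.5, 11, 0, 0, 0, 0], [36.5, 11, 0, 0, 0, 0], [36.5, 11, 0, 0, 0, 0], [36.5, 11, 0, 0, 0, 0], [36.5, 11, 0, 0, 0, 0]])

```text
time: 1.6
tool_pos: [0.3825, -0.2907, 0.2449]
tool_rot: [-0.0, 0.812, 0.584, 0.0]
contact_force: [0.8, -0.8, -0.0]
gripper_width: 0.587
grasp_force: 0.0
```

>>> play_rows(commands=[[36.5, 11, 0, 0, 0, 0], [36.5, 11, 0, 0, 0, 0], [36.5, 11, 0, 0, 0, 0], [36.5, 11, 0, 0, 0, 0], [36.5, 11, 0, 0, 0, 0]])

```text
time: 2.02
tool_pos: [0.4926, -0.135, 0.2449]
tool_rot: [-0.0, 0.812, 0.584, -0.0]
contact_force: [1.1, -0.1, -0.0]
gripper_width: 0.591
grasp_force: 0.0
```

```bash
python3 go.py .517 -.102 .12 71.5
```

```text
t 2.02 pos [ 0.4926 -0.135   0.2449] j [-0.41 -0.22  1.87 -0.    1.49 -0.09] F [ 1.1 -0.1 -0. ] w 0.591 g 0.0
turn(tool,deg) [-0.02  0.   -0.01] shift in cur axes [ 39.   12.7 124.9] in goal axes [ 39.   12.6 124.9]
```

>>> play_rows(commands=[[19.5, 6.3, 0, 0, 0, 0], [19.5, 6.3, 0, 0, 0, 0], [0, 0, 40, 0, 0, 0], [0, 0, 40, 0, 0, 0], [0, 0, 40, 0, 0, 0]])

```text
time: 2.43
tool_pos: [0.517, -0.1035, 0.1245]
tool_rot: [0.001, 0.811, 0.585, 0.001]
contact_force: [0.5, 0.2, -0.4]
gripper_width: 0.582
grasp_force: 0.0
```

>>> play_rows(commands=[[0, 0, 40, 0, 0, 0], [0, 0, 15, 0, 0, 0], [0, 0, 0, 0, 0, 0]])

```text
time: 2.68
tool_pos: [0.5119, -0.1023, 0.0641]
tool_rot: [-0.005, 0.812, 0.584, -0.003]
contact_force: [-1.1, 0.3, -0.3]
gripper_width: 0.588
grasp_force: 0.0
```

```bash
python3 go.py .517 -.102 .026 71.5; python3 -c "
from h import *
d=grab('scene','a.png'); p=proj(d,[.517,-.102,.03]); print(p)
u,v=p.astype(int); i=cv2.imread('pics/a.png')[v-60:v+60,u-80:u+80]; cv2.imwrite('pics/a2.png',cv2.resize(i,None,fx=4,fy=4,interpolation=2))
for X in ([.517,-.102,.031],): pass"
```

```text
t 2.68 pos [ 0.5119 -0.1023  0.0641] j [-0.34  0.    1.99  0.    1.17 -0.02] F [-1.1  0.3 -0.3] w 0.588 g 0.0
turn(tool,deg) [-0.67 -0.01 -0.01] shift in cur axes [ 1.9  5.2 38.1] in goal axes [ 1.9  4.7 38.1]
[321.26920249 203.49625033]
```

View pics/a2.png

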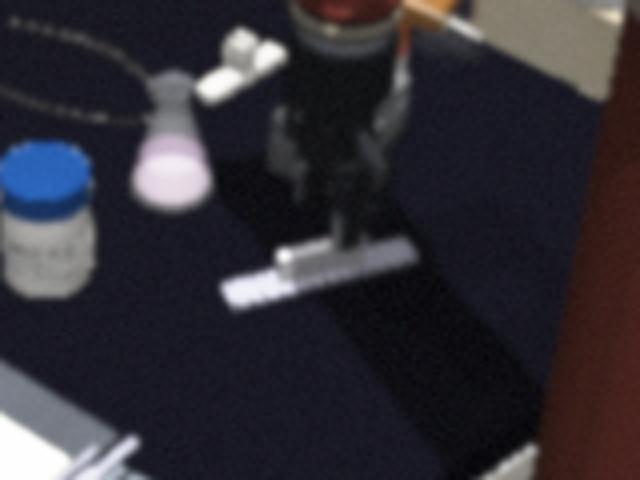

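The gripper straddles the rib at about (345,240) in the crop, so I'll descend, correct the small tilt and offset, and grip.

>>> play_rows(commands=[[1, 2.5, 13, -0.6, 0, 0], [1, 2.5, 13, 0, 0, 0], [0, 0, 11, 0, 0, 0], [0, 0, 0, 0, 0, 0]])

```text
time: 3.07
tool_pos: [0.5218, -0.1037, 0.0329]
tool_rot: [0.004, 0.812, 0.584, 0.003]
contact_force: [-0.8, 0.1, 0.4]
gripper_width: 0.583
grasp_force: 0.0
```

```bash
python3 go.py .517 -.102 .026 71.5
```

```text
t 3.07 pos [ 0.5218 -0.1037  0.0329] j [-0.34  0.06  1.99  0.    1.08 -0.01] F [-0.8  0.1  0.4] w 0.583 g 0.0
turn(tool,deg) [ 0.54  0.   -0.02] shift in cur axes [ 0.1 -5.2  6.9] in goal axes [ 0.1 -5.1  6.9]
```

>>> play_rows(commands=[[0, 0, 0, 0, 0, 0], [0, 0, 0, 0, 0, 0]])

```text
time: 3.23
tool_pos: [0.5229, -0.1041, 0.0347]
tool_rot: [0.005, 0.812, 0.584, 0.004]
contact_force: [0.3, 0.5, -0.5]
gripper_width: 0.591
grasp_force: 0.0
```

```bash
python3 go.py .517 -.102 .026 71.5
```

```text
t 3.23 pos [ 0.5229 -0.1041  0.0347] j [-0.34  0.06  1.98  0.    1.08 -0.01] F [ 0.3  0.5 -0.5] w 0.591 g 0.0
turn(tool,deg) [ 0.72  0.   -0.02] shift in cur axes [ 0.1 -6.4  8.6] in goal axes [ 0.1 -6.3  8.7]
```

>>> play_rows(commands=[[0, -6.3, 4, 0.7, 0, 0], [0, 0, 4.5, 0, 0, 0], [0, 0, 0, 0, 0, 0], [0, 0, 0, 0, 0, 0], [0, 0, 0, 0, 0, 0]])

```text
time: 3.65
tool_pos: [0.5161, -0.1017, 0.0248]
tool_rot: [-0.001, 0.812, 0.584, -0.001]
contact_force: [-0.1, 0.9, 0.3]
gripper_width: 0.588
grasp_force: 0.0
```

```bash
python3 go.py .517 -.102 .026 71.5
```

```text
t 3.65 pos [ 0.5161 -0.1017  0.0248] j [-0.34  0.07  2.   -0.    1.08 -0.01] F [-0.1  0.9  0.3] w 0.588 g 0.0
turn(tool,deg) [-0.1   0.   -0.02] shift in cur axes [ 0.   0.9 -1.2] in goal axes [ 0.   0.9 -1.2]
```

>>> play_rows(commands=[[0, 0.5, -2, 0, 0, 0], [0, 0, 0, 0, 0, 0], [0, 0, 0, 0, 0, 0], [0, 0, 0, 0, 0, 0], [0, 0, 0, 0, 0, 0]], hand=2)

```text
time: 4.07
tool_pos: [0.517, -0.1021, 0.0272]
tool_rot: [-0.0, 0.812, 0.584, -0.0]
contact_force: [-0.3, -0.2, 1.9]
gripper_width: 0.1
grasp_force: 59.9
```

>>> play_rows(commands=[[0, 0, 0, 0, 0, 0], [0, 0, 0, 0, 0, 0], [0, 0, 0, 0, 0, 0], [0, 0, 0, 0, 0, 0]])

```text
time: 4.4
tool_pos: [0.517, -0.102, 0.0272]
tool_rot: [-0.0, 0.812, 0.584, -0.0]
contact_force: [-0.9, -0.1, 4.4]
gripper_width: 0.099
grasp_force: 60.1
```

```bash
python3 go.py .517 -.102 .2 71.5
```

```text
t 4.4 pos [ 0.517  -0.102   0.0272] j [-0.34  0.07  1.99 -0.    1.08 -0.01] F [-0.9 -0.1  4.4] w 0.099 g 60.1
turn(tool,deg) [-0.05  0.   -0.02] shift in cur axes [   0.    -0.2 -172.8] in goal axes [   0.    -0.  -172.8]
```

>>> play_rows(commands=[[0, 0, -15, 0, 0, 0], [0, 0, -30, 0, 0, 0], [0, 0, -40, 0, 0, 0], [0, 0, -40, 0, 0, 0], [0, 0, -40, 0, 0, 0]])

```text
time: 4.82
tool_pos: [0.5155, -0.1015, 0.1917]
tool_rot: [-0.002, 0.812, 0.584, -0.001]
contact_force: [0.0, 0.5, -1.1]
gripper_width: 0.098
grasp_force: 59.4
```

>>> play_rows(commands=[[0, 0, 0, 0, 0, -7], [0, 0, 0, 0, 0, -7], [0, 0, 0, 0, 0, -7], [0, 0, 0, 0, 0, -7], [0, 0, 0, 0, 0, -1.1]])

```text
time: 5.23
tool_pos: [0.5161, -0.1017, 0.1904]
tool_rot: [-0.002, 0.638, 0.77, -0.001]
contact_force: [-0.1, -0.2, -2.7]
gripper_width: 0.102
grasp_force: 59.4
```

```bash
python3 go.py .5425 .2674 .186 100.63; python3 -c "
from h import *
d=grab('scene','b.png'); p=proj(d,[.517,-.102,.18]); print(p)
for y in (-.075,0,.075):
  a=np.radians(10.63); print(proj(d,[.517-np.sin(a)*y,-.102+np.cos(a)*y,.17]))
u,v=p.astype(int); i=cv2.imread('pics/b.png')[v-60:v+60,u-80:u+80]; cv2.imwrite('pics/b2.png',cv2.resize(i,None,fx=4,fy=4,interpolation=2)); print(u,v)"
```

```text
t 5.23 pos [ 0.5161 -0.1017  0.1904] j [-0.34 -0.14  1.9   0.    1.39 -0.52] F [-0.1 -0.2 -2.7] w 0.102 g 59.4
turn(tool,deg) [-0.2  -0.12  0.11] shift in cur axes [357.7  94.8   4.8] in goal axes [357.9  94.1   4.4]
[324.79000822 161.96339759]
[339.88139626 152.86623151]
[324.53885632 164.92608729]
[308.13141555 177.82299811]
324 161
```

View pics/b2.png

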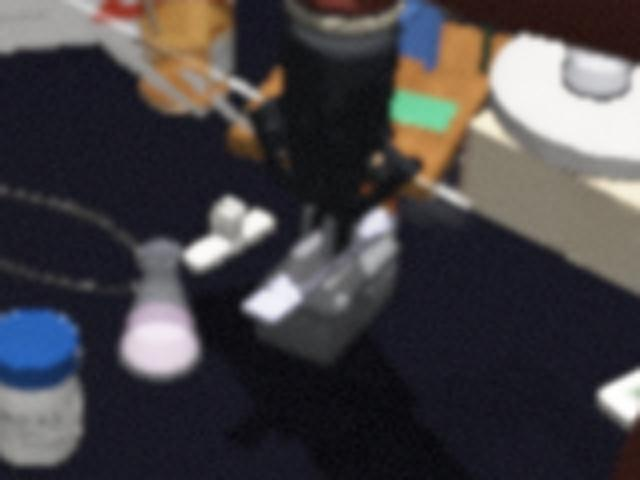

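>>> play_rows(commands=[[36, 9.5, 0, 0, 0, 0], [36, 9.5, 0, 0, 0, 0], [36, 9.5, 0, 0, 0, 0], [36, 9.5, 0, 0, 0, 0], [36, 9.5, 0, 0, 0, 0]])

```text
time: 5.7
tool_pos: [0.53, 0.0853, 0.1912]
tool_rot: [-0.001, 0.64, 0.768, -0.001]
contact_force: [1.1, 0.8, -2.4]
gripper_width: 0.1
grasp_force: 59.4
```

>>> play_rows(commands=[[36, 9.5, 0, 0, 0, 0], [36, 9.5, 0, 0, 0, 0], [36, 9.5, 0, 0, 0, 0], [36, 9.5, 0, 0, 0, 0], [34, 9, 0, 0, 0, 0]])

```text
time: 6.12
tool_pos: [0.5434, 0.2693, 0.191]
tool_rot: [-0.001, 0.64, 0.768, -0.001]
contact_force: [0.5, 0.5, -1.4]
gripper_width: 0.098
grasp_force: 59.4
```

>>> play_rows(commands=[[0, 0, 35, 0, 0, 0], [0, 0, 25, 0, 0, 0], [0, 0, 0, 0, 0, 0], [0, 0, 0, 0, 0, 0], [0, 0, 0, 0, 0, 0]])

```text
time: 6.53
tool_pos: [0.5445, 0.2672, 0.1329]
tool_rot: [-0.001, 0.64, 0.769, 0.0]
contact_force: [-0.0, -0.0, -1.2]
gripper_width: 0.097
grasp_force: 59.3
```

```bash
python3 go.py .5423 .2673 .0865 100.63
```

```text
t 6.53 pos [0.5445 0.2672 0.1329] j [0.33 0.1  1.75 0.   1.29 0.15] F [-0.  -0.  -1.2] w 0.097 g 59.3
turn(tool,deg) [-0.03 -0.06 -0.14] shift in cur axes [ 0.5 -2.1 46.4] in goal axes [ 0.5 -2.1 46.4]
```

>>> play_rows(commands=[[0.5, 0, 25, 0, 0, 0], [0, 0, 15, 0, 0, 0], [0, 0, 0, 0, 0, 0], [0, 0, 0, 0, 0, 0], [0, 0, 0, 0, 0, 0]])

```text
time: 6.95
tool_pos: [0.5453, 0.268, 0.0945]
tool_rot: [0.0, 0.639, 0.769, 0.001]
contact_force: [-0.2, 0.5, -1.2]
gripper_width: 0.097
grasp_force: 59.4
```

```bash
python3 go.py .5423 .2673 .0865 100.63; python3 -c "
from h import *
d=grab('scene','c.png')
e=grab('top','ct.png')
i=cv2.imread('pics/c.png')[205:315,165:285]; j=cv2.imread('pics/ct.png')[178:288,130:240]
r=lambda i:cv2.resize(i,(400,400),interpolation=2)
cv2.imwrite('pics/c2.png',np.hstack([cv2.resize(i,(436,400),interpolation=2),cv2.resize(j,(360,360),interpolation=2).copy() if 0 else cv2.resize(j,(364,400),interpolation=2)]))"
```

```text
t 6.95 pos [0.5453 0.268  0.0945] j [0.33 0.15 1.77 0.   1.22 0.15] F [-0.2  0.5 -1.2] w 0.097 g 59.4
turn(tool,deg) [ 0.13 -0.09 -0.1 ] shift in cur axes [-0.2 -3.1  8. ] in goal axes [-0.1 -3.1  8. ]
```

View pics/c2.png

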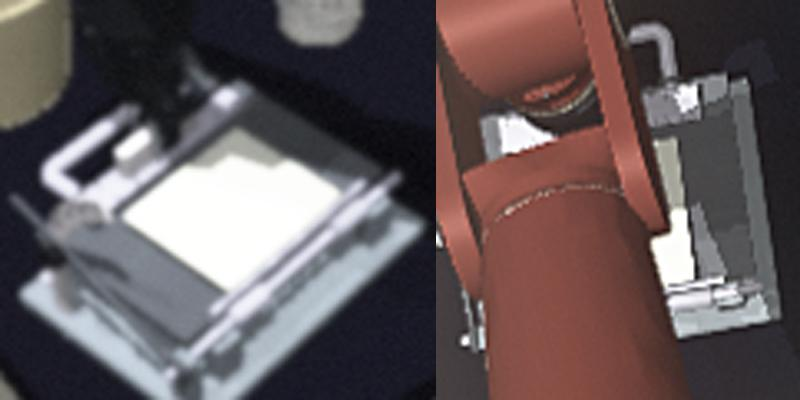

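The scale hovers parallel to the tile's far edge with a small gap; its ends are at about (85,195) and (240,90) in the left crop. I'll lower it to contact.

>>> play_rows(commands=[[0, 0, 6, 0, 0, 0], [0, 0, 1.5, 0, 0, 0], [0, 0, 0, 0, 0, 0], [0, 0, 0, 0, 0, 0]])

```text
time: 7.38
tool_pos: [0.5449, 0.2681, 0.0862]
tool_rot: [-0.0, 0.639, 0.769, 0.001]
contact_force: [-1.2, -1.7, 4.7]
gripper_width: 0.1
grasp_force: 60.4
```

```bash
python3 go.py .5364 .2662 .0862 100.63
```

```text
t 7.38 pos [0.5449 0.2681 0.0862] j [0.33 0.16 1.78 0.   1.2  0.15] F [-1.2 -1.7  4.7] w 0.1 g 60.4
turn(tool,deg) [ 0.06 -0.06 -0.05] shift in cur axes [-0.3 -8.7 -0. ] in goal axes [-0.3 -8.7 -0. ]
```

>>> play_rows(commands=[[0, -2.5, 0, 0, 0, 0], [0, -2.5, 0, 0, 0, 0], [0, -1, 0, 0, 0, 0], [0, 0, 0, 0, 0, 0]])

```text
time: 7.72
tool_pos: [0.5395, 0.2672, 0.0862]
tool_rot: [0.001, 0.639, 0.769, 0.002]
contact_force: [4.9, 0.3, 5.4]
gripper_width: 0.097
grasp_force: 60.5
```

>>> play_rows(commands=[[0, -1, 0, 0, 0, 0], [0, 0, 0, 0, 0, 0], [0, 0, 0, 0, 0, 0]])

```text
time: 7.97
tool_pos: [0.5386, 0.267, 0.0862]
tool_rot: [0.001, 0.639, 0.769, 0.002]
contact_force: [5.0, 0.0, 5.9]
gripper_width: 0.1
grasp_force: 60.5
```

>>> play_rows(commands=[[0, -1, 0, 0, 0, 0], [0, 0, 0, 0, 0, 0], [0, 0, 0, 0, 0, 0]])

```text
time: 8.22
tool_pos: [0.5376, 0.2668, 0.0862]
tool_rot: [0.001, 0.639, 0.769, 0.002]
contact_force: [4.3, 0.2, 5.3]
gripper_width: 0.1
grasp_force: 60.5
```

```bash
python3 go.py .5364 .2662 .0862 100.63
```

```text
t 8.22 pos [0.5376 0.2668 0.0862] j [0.34 0.14 1.8  0.   1.2  0.15] F [4.3 0.2 5.3] w 0.1 g 60.5
turn(tool,deg) [ 0.19 -0.08 -0.05] shift in cur axes [-0.4 -1.3 -0. ] in goal axes [-0.4 -1.3 -0. ]
```

>>> play_rows(commands=[[0, -1, 0, 0, 0, 0], [0, 0, 0, 0, 0, 0], [0, 0, 0, 0, 0, 0]])

```text
time: 8.47
tool_pos: [0.5366, 0.2666, 0.0861]
tool_rot: [0.001, 0.639, 0.769, 0.002]
contact_force: [3.9, 1.9, 5.3]
gripper_width: 0.1
grasp_force: 60.5
```

>>> play_rows(commands=[[0, -1, 0, 0, 0, 0], [0, 0, 0, 0, 0, 0], [0, 0, 0, 0, 0, 0]])

```text
time: 8.72
tool_pos: [0.5361, 0.2665, 0.0862]
tool_rot: [0.001, 0.639, 0.769, 0.002]
contact_force: [4.8, 0.3, 4.7]
gripper_width: 0.095
grasp_force: 60.4
```

>>> play_rows(commands=[[0, -1, 0, 0, 0, 0], [0, 0, 0, 0, 0, 0], [0, 0, 0, 0, 0, 0]])

```text
time: 8.97
tool_pos: [0.536, 0.2665, 0.0863]
tool_rot: [0.002, 0.639, 0.769, 0.003]
contact_force: [8.1, 0.9, 1.9]
gripper_width: 0.103
grasp_force: 60.1
```

>>> play_rows(commands=[[0, -1, 0, 0, 0, 0], [0, 0, 0, 0, 0, 0], [0, 0, 0, 0, 0, 0]])

```text
time: 9.22
tool_pos: [0.5359, 0.2665, 0.0863]
tool_rot: [0.002, 0.639, 0.769, 0.004]
contact_force: [11.6, 2.7, -0.2]
gripper_width: 0.101
grasp_force: 59.8
```

Force rises while position stays put, so the scale is against the tile. Releasing.

>>> play_rows(commands=[[0, 0, 0, 0, 0, 0], [0, 0, 0, 0, 0, 0], [0, 0, 0, 0, 0, 0], [0, 0, 0, 0, 0, 0]], hand=36)

```text
time: 9.55
tool_pos: [0.5306, 0.2653, 0.0832]
tool_rot: [-0.002, 0.639, 0.769, -0.002]
contact_force: [-0.6, -0.5, -0.4]
gripper_width: 0.422
grasp_force: 0.0
```

>>> play_rows(commands=[[0, 1, -8, 0, 0, 0], [0, 0, -20, 0, 0, 0], [0, 0, -40, 0, 0, 0], [0, 0, -40, 0, 0, 0]])

```text
time: 9.88
tool_pos: [0.5314, 0.2652, 0.1917]
tool_rot: [-0.002, 0.639, 0.769, -0.003]
contact_force: [0.9, 1.1, 0.5]
gripper_width: 0.423
grasp_force: 0.0
```

>>> play_rows(commands=[[41, 0, -20, 0, 0, 0], [41, 0, 0, 0, 0, 0], [-41, 0, 0, 0, 0, 0], [-41, 0, 0, 0, 0, 0], [0, 0, 0, 0, 0, 0]])

```text
time: 10.3
tool_pos: [0.5339, 0.2595, 0.211]
tool_rot: [0.0, 0.639, 0.769, -0.001]
contact_force: [1.3, -0.7, -0.0]
gripper_width: 0.422
grasp_force: 0.0
```

```bash
python3 go.py .6032 .2787 .15 100.63; python3 -c "
from h import *
d=grab('scene','d.png')
i=cv2.imread('pics/d.png')[205:315,165:295]
cv2.imwrite('pics/d2.png',cv2.resize(i,None,fx=5,fy=5,interpolation=2))"
```

```text
t 10.3 pos [0.5339 0.2595 0.211 ] j [ 0.33  0.    1.72 -0.    1.42  0.14] F [ 1.3 -0.7 -0. ] w 0.422 g 0.0
turn(tool,deg) [-0.1   0.14 -0.08] shift in cur axes [ 6.4 71.7 60.9] in goal axes [ 6.1 71.6 61. ]
```

View pics/d2.png

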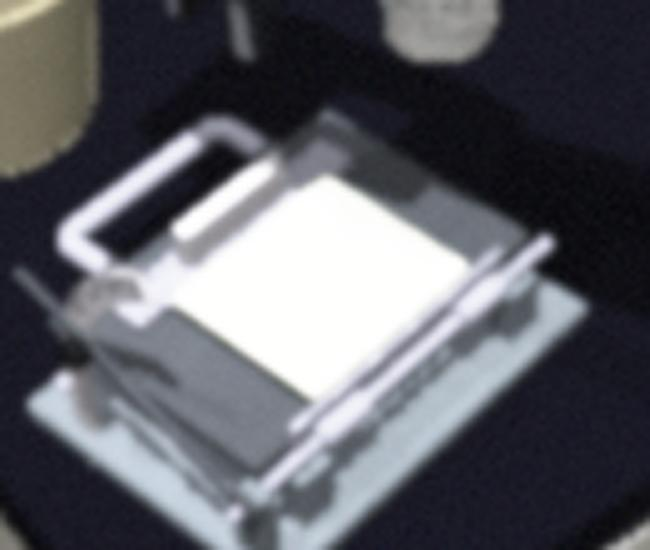

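The scale lies flush along the tile's far edge. The rib runs from about (178,225) to (268,165), and the foot's left end is at about (135,305). I'll check its centring numerically.

```bash
python3 -c "
from fit import *
g=lambda l:np.round((proj(S,W(p,l))-[165,205]+.5)*5-.5,0)
for n,l in [('ribL top far',(.127,.035,.09)),('ribL top near',(.117,.035,.09)),('ribR near',(.117,-.035,.09)),('ribR far',(.127,-.035,.09)),('footL near',(.110,.075,.065)),('footL far',(.134,.075,.065)),('footR near',(.110,-.075,.065)),('+5mm y ribL',(.117,.04,.09))]: print(n,g(l))"
```

```text
ribL top far [172. 226.]
ribL top near [186. 235.]
ribR near [287. 158.]
ribR far [273. 149.]
footL near [141. 324.]
footL far [108. 300.]
footR near [354. 156.]
+5mm y ribL [179. 241.]
```

>>> play_rows(commands=[[3, 36, 0, 0, 0, 0], [3, 35.6, 0, 0, 0, 0], [0, 0, 41, 0, 0, 0], [0, 0, 20, 0, 0, 0], [0, 0, 0, 0, 0, 0]])

```text
time: 10.77
tool_pos: [0.5998, 0.2804, 0.143]
tool_rot: [-0.004, 0.639, 0.769, -0.005]
contact_force: [-0.6, -0.1, -1.4]
gripper_width: 0.424
grasp_force: 0.0
```

>>> play_rows(commands=[[0, 0, 0, 0, 0, 0], [0, 0, 0, 0, 0, 0]])

```text
time: 10.93
tool_pos: [0.6035, 0.2817, 0.1513]
tool_rot: [-0.0, 0.639, 0.769, 0.001]
contact_force: [0.7, 0.9, -0.5]
gripper_width: 0.425
grasp_force: 0.0
```

```bash
python3 go.py .6032 .2787 .050 100.63
```

```text
t 10.93 pos [0.6035 0.2817 0.1513] j [0.32 0.22 1.59 0.   1.33 0.14] F [ 0.7  0.9 -0.5] w 0.425 g 0.0
turn(tool,deg) [ 0.02 -0.08 -0.05] shift in cur axes [ -3.1  -0.9 101.3] in goal axes [ -2.9  -0.9 101.3]
```

>>> play_rows(commands=[[-1.5, -0.9, 15, 0, 0, 0], [-1.5, 0, 22, 0, 0, 0], [0, 0, 22, 0, 0, 0], [0, 0, 14, 0, 0, 0], [0, 0, 0, 0, 0, 0]])

```text
time: 11.35
tool_pos: [0.6002, 0.2775, 0.073]
tool_rot: [-0.002, 0.639, 0.769, -0.003]
contact_force: [-1.1, -0.2, -1.0]
gripper_width: 0.419
grasp_force: 0.0
```

>>> play_rows(commands=[[0, 0, 10, 0, 0, 0], [0, 0, 10, 0, 0, 0], [0, 0, 8, 0, 0, 0], [0, 0, 0, 0, 0, 0], [0, 0, 0, 0, 0, 0]])

```text
time: 11.77
tool_pos: [0.6023, 0.2782, 0.0482]
tool_rot: [-0.001, 0.639, 0.769, -0.001]
contact_force: [0.3, -0.6, 0.5]
gripper_width: 0.42
grasp_force: 0.0
```

```bash
python3 go.py .6032 .2787 .050 100.63
```

```text
t 11.77 pos [0.6023 0.2782 0.0482] j [0.32 0.33 1.65 0.   1.17 0.14] F [ 0.3 -0.6  0.5] w 0.42 g 0.0
turn(tool,deg) [-0.13 -0.04 -0.05] shift in cur axes [ 0.3  1.  -1.8] in goal axes [ 0.3  1.  -1.8]
```

>>> play_rows(commands=[[0, 0, -1.5, 0, 0, 0], [0, 0, 0, 0, 0, 0], [0, 0, 0, 0, 0, 0], [0, 0, 0, 0, 0, 0], [0, 0, 0, 0, 0, 0]], hand=4)

```text
time: 12.18
tool_pos: [0.6031, 0.2785, 0.0514]
tool_rot: [-0.0, 0.639, 0.769, 0.0]
contact_force: [-1.7, 0.1, 4.4]
gripper_width: 0.111
grasp_force: 58.6
```

>>> play_rows(commands=[[0, 0, 0, 0, 0, 0], [0, 0, 0, 0, 0, 0]])

```text
time: 12.35
tool_pos: [0.6031, 0.2785, 0.0514]
tool_rot: [-0.0, 0.639, 0.769, 0.0]
contact_force: [-1.1, -0.6, 5.9]
gripper_width: 0.114
grasp_force: 58.7
```

```bash
python3 go.py .6032 .2787 .050 100.63
```

```text
t 12.35 pos [0.6031 0.2785 0.0514] j [0.32 0.32 1.65 0.   1.17 0.14] F [-1.1 -0.6  5.9] w 0.114 g 58.7
turn(tool,deg) [-0.   -0.06 -0.05] shift in cur axes [0.2 0.1 1.4] in goal axes [0.2 0.1 1.4]
```

>>> play_rows(commands=[[0, 0.03, -3.32, -1, 0, 0], [0, 0.03, -3.32, -1, 0, 0], [0, 0.03, -3.32, -1, 0, 0], [0, 0.03, -3.32, -1, 0, 0], [0, 0, 0, 0, 0, 0]])

```text
time: 12.77
tool_pos: [0.6029, 0.2784, 0.0643]
tool_rot: [0.023, 0.638, 0.769, 0.028]
contact_force: [4.9, 1.5, -3.0]
gripper_width: 0.113
grasp_force: 58.8
```

```bash
cat > arc.py <<'E'
import sys; from fit import *; from go import go
th=float(sys.argv[1]); a=np.radians(th); x,z=.19,-.0036
P=W(p,(x*np.cos(a)-z*np.sin(a),0,.055+x*np.sin(a)+z*np.cos(a))); P[1]-=.0002
go(P,100.63,th)
s=manip.state()['tool_pos']; c=np.array([np.cos(p[2]),np.sin(p[2])]); X=(s[:2]-p[:2])@c; Z=s[2]-.055
print('angle from TCP',np.degrees(np.arctan2(Z,X)-np.arctan2(-.0036,.19)),'radius',np.hypot(X,Z))
E
python3 arc.py 4
```

```text
t 12.77 pos [0.6029 0.2784 0.0643] j [ 0.32  0.27  1.69 -0.01  1.11  0.14] F [ 4.9  1.5 -3. ] w 0.113 g 58.8
turn(tool,deg) [ 0.16 -0.06 -0.04] shift in cur axes [ 0.1  0.1 -0.4] in goal axes [ 0.1  0.1 -0.4]
angle from TCP 3.886623006582707 radius 0.18988665283478373
```

Tracking is clean, so I'll continue to about 21.7°.

>>> play_rows(commands=[[0, 0.03, -3.32, -1, 0, 0], [0, 0.03, -3.32, -1, 0, 0], [0, 0.03, -3.32, -1, 0, 0], [0, 0.03, -3.32, -1, 0, 0], [0, 0.03, -3.32, -1, 0, 0]])

```text
time: 13.18
tool_pos: [0.6015, 0.2782, 0.0804]
tool_rot: [0.05, 0.637, 0.767, 0.062]
contact_force: [5.6, 2.8, -3.3]
gripper_width: 0.122
grasp_force: 59.0
```

>>> play_rows(commands=[[0, 0.03, -3.32, -1, 0, 0], [0, 0.03, -3.32, -1, 0, 0], [0, 0.03, -3.32, -1, 0, 0], [0, 0.03, -3.32, -1, 0, 0], [0, 0, 0, 0, 0, 0]])

```text
time: 13.6
tool_pos: [0.5991, 0.2777, 0.0941]
tool_rot: [0.073, 0.635, 0.764, 0.088]
contact_force: [5.6, 1.6, -1.8]
gripper_width: 0.111
grasp_force: 59.1
```

```bash
python3 arc.py 21.7
```

```text
t 13.6 pos [0.5991 0.2777 0.0941] j [ 0.33  0.15  1.79 -0.04  0.98  0.17] F [ 5.6  1.6 -1.8] w 0.111 g 59.1
turn(tool,deg) [-8.57 -0.05 -0.05] shift in cur axes [  0.1  -1.5 -28.9] in goal axes [  0.1   2.9 -28.8]
angle from TCP 12.966046134454135 radius 0.18988492420780012
```

>>> play_rows(commands=[[0, 0.03, -3.32, -1, 0, 0], [0, 0.03, -3.32, -1, 0, 0], [0, 0.03, -3.32, -1, 0, 0], [0, 0.03, -3.32, -1, 0, 0], [0, 0.03, -3.32, -1, 0, 0]])

```text
time: 14.02
tool_pos: [0.5952, 0.277, 0.1098]
tool_rot: [0.1, 0.631, 0.76, 0.121]
contact_force: [5.2, 2.8, -1.5]
gripper_width: 0.115
grasp_force: 59.1
```

>>> play_rows(commands=[[0, 0.03, -3.32, -1, 0, 0], [0, 0.03, -3.32, -1, 0, 0], [0, 0.03, -3.32, -1, 0, 0], [0, 0, -2, -0.6, 0, 0], [0, 0, 0, 0, 0, 0]])

```text
time: 14.43
tool_pos: [0.5913, 0.2763, 0.1216]
tool_rot: [0.12, 0.627, 0.756, 0.145]
contact_force: [5.3, 2.8, -1.2]
gripper_width: 0.116
grasp_force: 59.2
```

>>> play_rows(commands=[[0, 0, 0, 0, 0, 0], [0, 0, 0, 0, 0, 0], [0, 0, 0, 0, 0, 0]])

```text
time: 14.68
tool_pos: [0.5914, 0.2763, 0.1213]
tool_rot: [0.119, 0.628, 0.756, 0.145]
contact_force: [5.1, 2.6, -1.2]
gripper_width: 0.115
grasp_force: 59.2
```

```bash
python3 arc.py 21.7; python3 -c "
from h import *
d=grab('scene','e.png')
i=cv2.imread('pics/e.png')[195:315,160:300]
cv2.imwrite('pics/e2.png',cv2.resize(i,None,fx=5,fy=5,interpolation=2))"
```

```text
t 14.68 pos [0.5914 0.2763 0.1213] j [ 0.35  0.03  1.89 -0.08  0.85  0.2 ] F [ 5.1  2.6 -1.2] w 0.115 g 59.2
turn(tool,deg) [-0.05 -0.06 -0.07] shift in cur axes [ 0.1  0.1 -0.6] in goal axes [ 0.1  0.1 -0.6]
angle from TCP 21.518495646461115 radius 0.18992086988161144
```

View pics/e2.png

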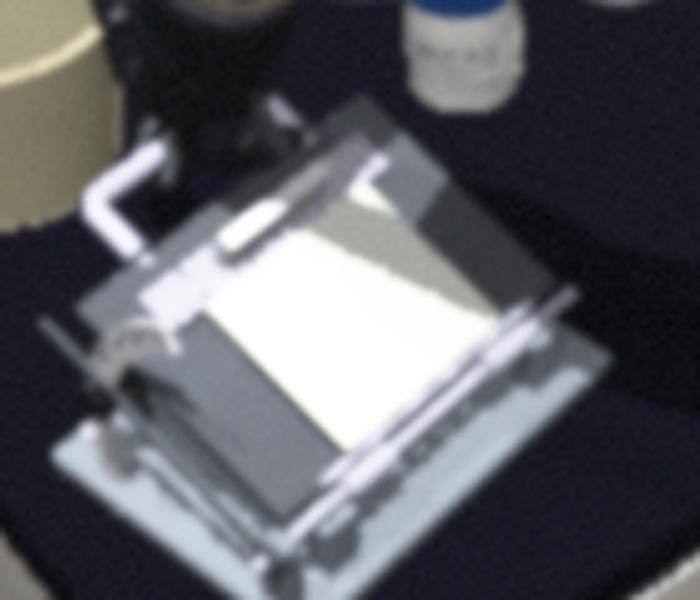

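The plate is up with the scale still flush; the pointer line runs (47,322)–(258,563), parallel to the plate's left edge. One last numeric cross-check of both lines.

```bash
python3 -c "
from fit import *
g=lambda l:np.round((proj(S,W(p,l))-[160,195]+.5)*5-.5,0)
for th in (19,20.5,21.6,23,24.5):
  a=np.radians(th);c,n=np.cos(a),np.sin(a)
  f=lambda x,y,z:(x*c-z*n,y,.055+x*n+z*c)
  print(th,'plate FL top',g(f(.151,.098,.004)),'FR top',g(f(.151,-.098,.004)),'tileFL',g(f(.11,.0545,.014)),'tip',g(f(.155,.1145,0)),'arm at pivot',g(f(0,.1145,0)))
"
```

```text
19 plate FL top [ 75. 310.] FR top [361.  97.] tileFL [204. 305.] tip [ 42. 328.] arm at pivot [270. 556.]
20.5 plate FL top [ 76. 306.] FR top [363.  93.] tileFL [206. 303.] tip [ 42. 324.] arm at pivot [270. 556.]
21.6 plate FL top [ 77. 303.] FR top [364.  90.] tileFL [207. 301.] tip [ 43. 321.] arm at pivot [270. 556.]
23 plate FL top [ 78. 300.] FR top [366.  86.] tileFL [208. 299.] tip [ 44. 318.] arm at pivot [270. 556.]
24.5 plate FL top [ 79. 296.] FR top [368.  83.] tileFL [210. 297.] tip [ 45. 314.] arm at pivot [270. 556.]
```

The scene view is only weakly sensitive to this angle, at about 0.5 px per degree. I'll use the last picture to overlay predicted pointer outlines at several angles.

Run:
```python
from fit import *
ims=np.mean([imaging.grab_frame('scene')['image'].astype(float) for _ in range(8)],0).astype('uint8')
def panel(d,im,o,w,h,th,k):
    q=cv2.resize(im[o[1]:o[1]+h,o[0]:o[0]+w],None,fx=k,fy=k,interpolation=2)
    q=cv2.convertScaleAbs(q[:,:,::-1],alpha=1.6,beta=20)
    if th:
        a=np.radians(th);c,n=np.cos(a),np.sin(a)
        g=lambda x,y,z:tuple(np.round((proj(d,W(p,(x*c-z*n,y,.055+x*n+z*c)))-o+.5)*k-.5).astype(int))
        for z in(-.0035,.0035):
            for y in (.1125,.1165): cv2.line(q,g(.125,y,z),g(.155,y,z),(0,0,255) if z>0 else (0,255,0),1)
    return q
a=[panel(S,ims,(155,245),26,38,th,7) for th in (None,18.6,21.6,24.6)]
b=[panel(T,T['image'],(120,200),26,38,th,7) for th in (None,18.6,21.6,24.6)]
cv2.imwrite('pics/f.png',np.vstack([np.hstack(a),np.hstack(b)]))
```

```text
(no output)
```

View pics/f.png

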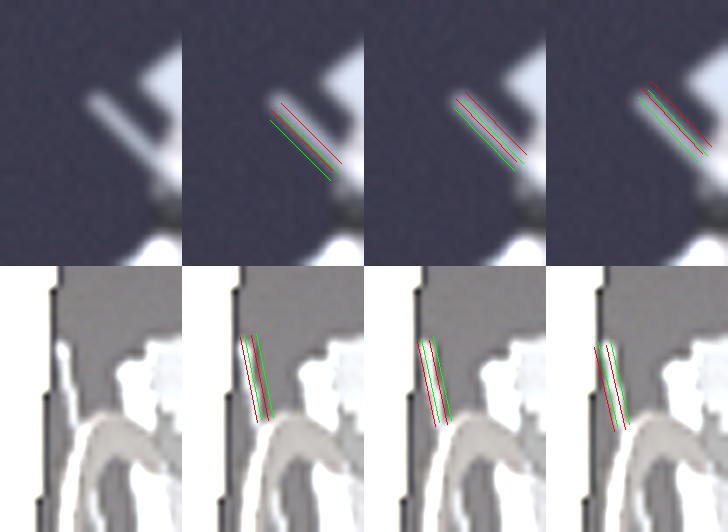

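The 21.6° outlines fit the pointer in both views, with the tip at about (456,97) in the top row and (424,345) in the bottom row. The plate is at 21.5°, so I'm handing in.

```bash
python3 -c "
from plant import manip
s=manip.state();print(s['time'],s['tool_pos'],s['grasp_force']);print(manip.job_done())"
```

```text
15.1333 [0.59142817 0.27628503 0.12122613] 59.21319901943207
the job is handed in; nothing more can be done
None
```

Job handed in at 15.1 s: the scale lies flush on the tile's far edge, centred to within about 3 mm, and the gripper holds the plate at about 21.5° against a pointer I measured at about 22°; no verdict was returned.

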